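# Pull-test spring clips on their test cards

## Task

Three look-alike spring clips sit half pushed on to their test cards: find out by pulling up on them how firmly they grip. Put any clip that slides off far too easily into the grey tray, and press the sound ones down, fully home on their own cards, without leaning hard on the stands or disturbing the other things on the bench.

Things in the scene. Friction and masses are not known exactly. Their poses are not given: they have to be found in the camera images.
- clip_1: black spring clip standing astride the test card of stand_1, 30 x 24 x 60 mm high, 50 to 80 g. Origin: centre of its underside (feet of the two 18 mm legs); z up, x along the card's width, y across it. Starts 4 to 8 mm short of home; home (hard stop) is when the bridge above the legs (z 18-25 mm) rests on the card's top edge, the origin then 30 mm above the stand's. 18 mm above home it is off the card
- clip_1_grip (a point): centre of this clip's solid grip block, 44 mm above the clip's origin: 26 mm (x) by 16 mm (y), z 25 to 60 mm; hold it here in either direction, with 30 N or more.
- clip_1_jaw: the clip's moving steel leg on the +y side of the card, 24 x 4.5 x 18 mm, sprung; origin as the clip's. All clips look alike. A sound clip drags on its card with 9 to 17 N, drawn up or pressed down, and hardly moves under less; one that has lost its grip drags with only 2 to 5 N. (Its spring presses the card with about 10 N in a sound clip, 2.5 N in a weak one)
- stand_1: test card stand fixed to the table: aluminium base 64 (x) x 50 (y) x 12 mm with a steel clamp strip 34 x 16 mm up to 17.5 mm, and on it the upright steel test card, 24 mm wide along x, 3 mm thick along y, its rounded top edge 48 mm above the table. Origin: centre of the base's underside, on the table; z up
- clip_2: black spring clip standing astride the test card of stand_2, 30 x 24 x 60 mm high, 50 to 80 g. Origin: centre of its underside (feet of the two 18 mm legs); z up, x along the card's width, y across it. Starts 4 to 8 mm short of home; home (hard stop) is when the bridge above the legs (z 18-25 mm) rests on the card's top edge, the origin then 30 mm above the stand's. 18 mm above home it is off the card
- clip_2_grip (a point): centre of this clip's solid grip block, 44 mm above the clip's origin: 26 mm (x) by 16 mm (y), z 25 to 60 mm; hold it here in either direction, with 30 N or more.
- clip_2_jaw: the clip's moving steel leg on the +y side of the card, 24 x 4.5 x 18 mm, sprung; origin as the clip's. All clips look alike. A sound clip drags on its card with 9 to 17 N, drawn up or pressed down, and hardly moves under less; one that has lost its grip drags with only 2 to 5 N. (Its spring presses the card with about 10 N in a sound clip, 2.5 N in a weak one)
- stand_2: test card stand fixed to the table: aluminium base 64 (x) x 50 (y) x 12 mm with a steel clamp strip 34 x 16 mm up to 17.5 mm, and on it the upright steel test card, 24 mm wide along x, 3 mm thick along y, its rounded top edge 48 mm above the table. Origin: centre of the base's underside, on the table; z up
- clip_3: black spring clip standing astride the test card of stand_3, 30 x 24 x 60 mm high, 50 to 80 g. Origin: centre of its underside (feet of the two 18 mm legs); z up, x along the card's width, y across it. Starts 4 to 8 mm short of home; home (hard stop) is when the bridge above the legs (z 18-25 mm) rests on the card's top edge, the origin then 30 mm above the stand's. 18 mm above home it is off the card
- clip_3_grip (a point): centre of this clip's solid grip block, 44 mm above the clip's origin: 26 mm (x) by 16 mm (y), z 25 to 60 mm; hold it here in either direction, with 30 N or more.
- clip_3_jaw: the clip's moving steel leg on the +y side of the card, 24 x 4.5 x 18 mm, sprung; origin as the clip's. All clips look alike. A sound clip drags on its card with 9 to 17 N, drawn up or pressed down, and hardly moves under less; one that has lost its grip drags with only 2 to 5 N. (Its spring presses the card with about 10 N in a sound clip, 2.5 N in a weak one)
- stand_3: test card stand fixed to the table: aluminium base 64 (x) x 50 (y) x 12 mm with a steel clamp strip 34 x 16 mm up to 17.5 mm, and on it the upright steel test card, 24 mm wide along x, 3 mm thick along y, its rounded top edge 48 mm above the table. Origin: centre of the base's underside, on the table; z up
- tray: grey open tray fixed to the table, outside 120 (x) x 100 (y) x 30 mm high, walls 4 mm, floor 4 mm. Origin: centre of its underside; z up. Beyond it, from about x = 0.56, stands the test jig with its lid raised to some 0.2 m: carry things round its robot side
- date_stamp: bystander: self-standing hand stamp with a knob handle, 26 x 34 x 74 mm; origin about the centre of its underside
- esd_brush: bystander: flat black brush lying on the table, 155 x 40 x 10 mm; origin about the centre of its underside
- spare_phone: bystander: black phone lying flat on the table, 156 x 72 x 11 mm; origin at the centre of its underside
Things that resemble listed ones, but are neither listed nor needed, are in the scene too. Leave any purple or red look-alike of the clip_2 alone.

How it is judged:
By the outcome, as a careful person would: the job done as asked, in the order asked, and still so for the second after the job is handed in, with the robot touching nothing.
It also fails if it takes over 61 s, if anything falls off the work surface, if the arm or the gripper's body presses on something with over 40 N, if the wrist force passes 120 N, or if a joint passes its speed limit or range.

## Robot

A 6-joint arm with a two-finger parallel gripper is mounted at the origin on a cart in front of the work surface, level with it; the furniture and walls round the work are solid. World frame = base frame: x ahead of the robot, y to its left, z up, the work surface at z = 0. Lengths are in m, angles in rad, forces in N, time in s.
With the tool pointing down it reaches from about 0.3 to 0.75 m from the base axis. Payload 8.5 kg.
Tool frame: the origin (TCP) lies between the finger pads; the fingertips stand 14 mm ahead of it and the grasp point (between the pads) lies 5 mm behind it; z points along the fingers, y is the line along which they close (so a half turn about z gives the same grasp; the last joint's range is limited). The gripper opens to 85 mm and grips with 20 to 120 N. Pads are 22 mm wide; open, the fingers measure 114 mm over their backs; the gripper's body (76 mm by 85 mm) begins 54 mm behind the grasp point. The pads swing forward as they close: fully open they stand 13 mm farther back than shut.
Start: joints at [0.963, 0.381, 1.297, -0, 1.464, -0.215], TCP at [0.211, 0.508, 0.245] pointing down, gripper open.
Joint ranges: [-3.11, 3.11], [-0.89, 2.33], [0.22, 2.48], [-1.42, 4.56], [0.17, 2.85], [-2.88, 2.88]. Speed limits (rad/s): [2.39, 2.39, 3.14, 3.14, 3.14, 3.14].

## Interface

Orientations are given as a unit quaternion [x, y, z, w].
In Python, from plant import env, viewer, sign_off gives the robot as it stands.
- The arm moves only by the tool arm_command, never from a script. Its argument "commands" is a list of rows, each a list of 3 entries, a list of its own where there are three numbers: the closure, from -1 (fully open) to 1 (shut), then the shift along the tool's x, y, z in m, then the turn, a rotation vector about the tool's x, y, z in degrees. A call has 1 to 12 rows; each row is the pose to reach, as a shift and turn from the pose commanded when the call began, along the tool's axes at that moment; what a row does not reach only later rows make up. A row lasts 1/10 s, in which the tool goes at most 50 mm and 8.59 degrees, less where a joint would pass 70% of its speed; a pose out of reach is approached as far as the arm can. A call with a gripper value outside its range is refused whole. The fingers move at their own pace and stop on an object; "grip_force" is the grip in N (left out, the last holds). Time passes only in rows, so rows that repeat a pose let the fingers close. It gives the time, the measured TCP pose, the force, the opening and the grip force at its end, in the units of the state.
- env.read_state(): the state, without advancing time (a new reading comes with each control period).
- viewer.snapshot(name): name is "scene" or "top" or "wrist"; returns the picture (384x512x3 uint8, red, green, blue); there is no depth.
- viewer.calibration(name): a dict with "fx", "fy", "cx", "cy" (pixels), "R" (3x3) and "t" (3): a world point X has camera coordinates R X + t; the wrist camera has in their place "tool_from_camera" (4x4, takes a point from camera to tool coordinates, whose origin is the TCP and whose axes are the flange's). Camera axes: x right, y down, z forward; pixel columns grow to the right and rows downward; lengths in m; the calibration is good to about 2 mm. A picture is of the moment at which its call begins: read the wrist's pose just before it. calibration takes no time and is no camera call.
- sign_off(): hands the job in; it is judged then, once.
Trained networks look in the newest picture that a camera, given by its name, has taken for a name from the list of things; names that differ only in an ending like _2 or _b are one class to them, and where a whole thing is asked for, a point or a joint stands for the part that bears it (a point fixed in the world has none). Each returns a list of dicts, best first, with "conf" (0 to 1); they miss things now and then, are a little off and sometimes report something else, mostly with a low value. They report only what shows in the picture. A call takes as long as a camera call. They do not tell look-alikes from the thing itself.
- viewer.look_for(camera, thing): "location" ([x, y, z] in m, in world coordinates, good to about 4 mm: the middle of the surface that is visible of it).
- viewer.masks_of(camera, thing): "pixels" (384x512 bool, what is visible of it).
The state is a dict: "t": time; "joint_pos": joint angles; "joint_vel": joint speeds; "effort": joint torques, N m; "tool_pos": TCP position; "ee_rot": TCP orientation; "force": force on the tool from outside, world axes, zero at the start; "wrist_torque": the same for the moment, N m; "width": finger opening in m; "grasp_force": force on a finger pad.
Only numpy, scipy, OpenCV 4.12 (cv2) and the standard library are available. Lean on these libraries where they do the work, as an engineer would, in place of code of your own. Each camera call takes 0.05 s, during which the arm holds its last target. There are 200 camera calls.

## Working session

There is one attempt and no reset: what is moved stays moved. The work goes in short steps, Python scripts to look and compute and a tool call to move; the robot and the scene stay as the last step left them, time stands still between calls to the robot, and variables do not carry over. Pictures are saved under pics/ and viewed, at most 10 in all, crops included, and the job is handed in when it is done.

Besides the shell and the picture viewer there is one more tool, called as name([rows], argument=value, ...), one row to a line, values as JSON. arm_command: Moves the arm, as the interface text tells. Its arguments: {"type":"object","properties":{"commands":{"type":"array","items":{"type":"array"}},"grip_force":{"type":"number"}},"required":["commands"]}

```bash
mkdir -p pics; python3 - <<'E'
from plant import env, viewer
import cv2,numpy as np
s=env.read_state(); print({k:np.round(v,3) for k,v in s.items()})
for c in("scene","top"):
    im=viewer.snapshot(c); cv2.imwrite(f"pics/{c}0.png",im[:,:,::-1])
    for th in("clip_1","stand_1","tray","date_stamp","esd_brush","spare_phone"):
        print(c,th,[(np.round(d["location"],3).tolist(),round(d["conf"],2)) for d in viewer.look_for(c,th)])
    k=viewer.calibration(c); print({a:np.round(b,3).tolist() for a,b in k.items()})
print(np.round(viewer.calibration("wrist")["tool_from_camera"],3))
a=cv2.imread("pics/scene0.png");b=cv2.imread("pics/top0.png")
cv2.imwrite("pics/both0.png",cv2.resize(np.vstack([a,b]),None,fx=.78,fy=.78))
E
```

```text
{'t': np.float64(0.0), 'joint_pos': array([ 0.963,  0.381,  1.298, -0.   ,  1.464, -0.215]), 'joint_vel': array([ 0.002, -0.   ,  0.001, -0.001,  0.   ,  0.001]), 'effort': array([ 1.0000e-03, -4.4846e+01, -2.3128e+01, -0.0000e+00,  5.0000e-03,
        0.0000e+00]), 'tool_pos': array([0.21 , 0.508, 0.245]), 'ee_rot': array([ 0.195,  0.981, -0.001, -0.   ]), 'force': array([0.13 , 0.028, 0.363]), 'wrist_torque': array([ 0.004,  0.02 , -0.042]), 'grasp_force': np.float64(0.0), 'width': np.float64(0.086)}
scene clip_1 [([0.494, 0.15, 0.072], 0.8), ([0.512, 0.246, 0.037], 0.7), ([0.454, 0.331, 0.077], 0.58), ([0.51, -0.001, 0.076], 0.51), ([0.403, 0.218, 0.035], 0.46)]
scene stand_1 [([0.493, 0.149, 0.013], 0.95), ([0.452, 0.325, 0.008], 0.83), ([0.504, 0.001, 0.009], 0.79), ([0.455, 0.331, 0.073], 0.69)]
scene tray [([0.42, -0.155, 0.004], 0.85), ([0.451, 0.329, 0.072], 0.56)]
scene date_stamp [([0.591, 0.426, 0.026], 0.7)]
scene esd_brush [([0.599, 0.218, 0.006], 0.71)]
scene spare_phone [([0.63, 0.063, 0.014], 0.65), ([0.509, -0.002, 0.077], 0.53), ([0.423, -0.151, 0.001], 0.36)]
{'fx
[... 179 characters left out ...]
0.453, 0.331, 0.1], 0.61), ([0.415, 0.218, 0.059], 0.59)]
top stand_1 [([0.508, 0.008, 0.016], 0.78), ([0.491, 0.151, 0.011], 0.75), ([0.451, 0.326, 0.009], 0.74)]
top tray [([0.421, -0.153, 0.002], 0.8)]
top date_stamp [([0.421, -0.153, 0.004], 0.67), ([0.595, 0.43, 0.059], 0.66)]
top esd_brush [([0.605, 0.228, 0.012], 0.87)]
top spare_phone [([0.632, 0.071, 0.007], 0.9), ([0.603, 0.226, 0.011], 0.28)]
{'fx': 406.682, 'fy': 406.682, 'cx': 250.408, 'cy': 195.643, 'R': [[0.026, -1.0, 0.006], [-0.996, -0.026, -0.088], [0.088, -0.004, -0.996]], 't': [0.111, 0.534, 1.229]}
[[-0.    -0.945 -0.327  0.085]
 [ 1.    -0.    -0.001 -0.   ]
 [ 0.    -0.327  0.945 -0.128]
 [ 0.     0.     0.     1.   ]]
```

View pics/both0.png

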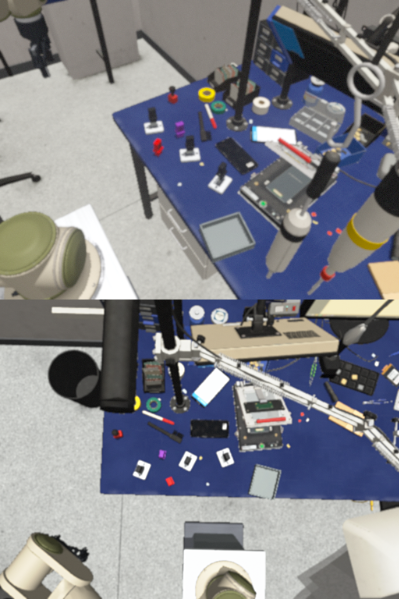

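```bash
python3 - <<'E'
import cv2
b=cv2.imread("pics/top0.png")[120:384,40:340]
a=cv2.imread("pics/scene0.png")
cv2.imwrite("pics/topcrop.png",cv2.resize(b,None,fx=2.25,fy=2.25,interpolation=cv2.INTER_CUBIC))
E
```

```text
(no output)
```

View pics/topcrop.png

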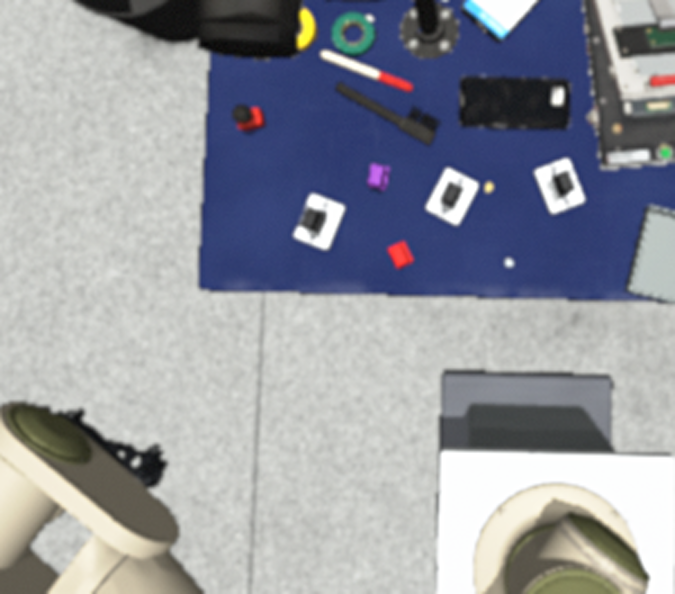

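```bash
cat >h.py <<'E'
from plant import env, viewer
import cv2,numpy as np
from scipy.spatial.transform import Rotation as Rn
def cam(c,s=None):
    k=viewer.calibration(c); K=np.array([[k["fx"],0,k["cx"]],[0,k["fy"],k["cy"]],[0,0,1]])
    if "R" in k: return K,np.array(k["R"]),np.array(k["t"])
    T=np.eye(4);T[:3,:3]=Rn.from_quat(s["ee_rot"]).as_matrix();T[:3,3]=s["tool_pos"]
    I=np.linalg.inv(T@np.array(k["tool_from_camera"])); return K,I[:3,:3],I[:3,3]
def ray(c3,px,z):   # pixels (N,2) -> world at height z
    K,R,t=c3; d=(np.c_[px,np.ones(len(px))]@np.linalg.inv(K).T)@R; C=-R.T@t
    return C+d*((z-C[2])/d[:,2])[:,None]
def rect(c3,m,z):
    ys,xs=np.nonzero(m); P=ray(c3,np.c_[xs,ys].astype(float),z)[:,:2]
    (c,wh,a)=cv2.minAreaRect((P*1000).astype(np.float32))
    if wh[0]<wh[1]: wh=wh[::-1];a+=90
    return np.round(c,1),np.round(wh,1),round((a+90)%180-90,1)
E
python3 - <<'E'
from h import *
for c in("top","scene"):
    viewer.snapshot(c); c3=cam(c)
    for th,z in(("stand_1",.006),("tray",.03),("clip_1",.05)):
        for d in viewer.masks_of(c,th):
            m=d["pixels"]; ys,xs=np.nonzero(m)
            print(c,th,round(d["conf"],2),(xs.mean().round(),ys.mean().round()),len(xs),*rect(c3,m,z))
E
```

```text
top stand_1 0.8 (np.float64(241.0), np.float64(207.0)) 290 [496.5 154. ] [65.3 52.9] -28.0
top stand_1 0.76 (np.float64(288.0), np.float64(205.0)) 212 [512.    6.6] [65.4 50.4] 27.7
top stand_1 0.54 (np.float64(184.0), np.float64(218.0)) 250 [457.6 332.8] [66.2 50.4] -19.5
top tray 0.82 (np.float64(339.0), np.float64(234.0)) 1404 [ 422.8 -148. ] [127.1 107.6] -13.9
top clip_1 0.56 (np.float64(208.0), np.float64(198.0)) 92 [516.6 252.3] [33.3 24.1] 2.0
top clip_1 0.52 (np.float64(290.0), np.float64(201.0)) 91 [517.   5.] [31.3 26.4] 22.8
top clip_1 0.52 (np.float64(179.0), np.float64(217.0)) 90 [459.9 338.1] [30.6 26.9] -24.3
top clip_1 0.5 (np.float64(241.0), np.float64(205.0)) 74 [498.1 153.9] [28.3 22.9] -25.0
scene stand_1 0.95 (np.float64(281.0), np.float64(236.0)) 425 [512.8   4.4] [69.3 52.2] 22.4
scene stand_1 0.81 (np.float64(196.0), np.float64(164.0)) 348 [455.  337.2] [67.9 63. ] -20.0
scene stand_1 0.56 (np.float64(243.0), np.float64(199.0)) 378 [495.  153.3] [64.9 56.8] -25.9
scene tray 0.83 (np.float64(290.0), np.float64(304.0)) 3053 [ 415.2 -155.6] [128.9 112.7] -14.2
scene clip_1 0.79 (np.float64(284.0), np.float64(219.0)) 247 [523.3  14. ] [76.7 28.1] 47.6
scene clip_1 0.57 (np.float64(243.0), np.float64(184.0)) 205 [503.1 164.9] [66.7 30.7] 57.5
scene clip_1 0.5 (np.float64(202.0), np.float64(189.0)) 154 [406.8 205.7] [65.  25.1] 57.4
scene clip_1 0.48 (np.float64(230.0), np.float64(166.0)) 210 [509.1 239.2] [72.7 32. ] 59.4
scene clip_1 0.44 (np.float64(195.0), np.float64(146.0)) 161 [465.4 356.9] [74.2 26. ] 66.4
```

Top view: black clips on white stands at (179,217), (241,205), (290,201) are the ones to work on. The purple look-alike at (208,198) and the red ones at (217,232) and (150,172) must be left alone. The brush is at about (217,170), the phone at about (268,165) and the tray at (339,234).

arm_command([
  [-1, [-0.292, -0.072, 0.045], [0, 0, 0]],
  [-1, [-0.292, -0.072, 0.045], [0, 0, 0]],
  [-1, [-0.292, -0.072, 0.045], [0, 0, 0]],
  [-1, [-0.292, -0.072, 0.045], [0, 0, 0]],
  [-1, [-0.292, -0.072, 0.045], [0, 0, 0]],
  [-1, [-0.292, -0.072, 0.045], [0, 0, 0]],
  [-1, [-0.292, -0.072, 0.045], [0, 0, 0]],
  [-1, [-0.292, -0.072, 0.045], [0, 0, 0]],
  [-1, [-0.292, -0.072, 0.045], [0, 0, 0]],
])

```text
t: 2.0
tool_pos: [0.452, 0.3304, 0.2005]
ee_rot: [0.195, 0.981, 0.0, -0.0]
force: [-0.0, 0.7, -0.1]
width: 0.0853
grasp_force: 0.0
```

```bash
cat >>h.py <<'E'
def look(name,zc=.094,target=None):
    s=env.read_state(); im=viewer.snapshot("wrist"); c3=cam("wrist",s)
    cv2.imwrite(f"pics/{name}.png",im[:,:,::-1])
    R=Rn.from_quat(s["ee_rot"]).as_matrix()
    print("t",s["t"],"tcp",s["tool_pos"].round(4),"yaw_y",np.degrees(np.arctan2(R[1,1],R[0,1])).round(1),"tilt",R[:,2].round(3))
    for th,z in(("stand_1",.012),("clip_1",zc)):
        for d in viewer.masks_of("wrist",th)[:3]:
            ys,xs=np.nonzero(d["pixels"]); r=rect(c3,d["pixels"],z)
            print(th,round(d["conf"],2),(int(xs.mean()),int(ys.mean())),(xs.min(),xs.max(),ys.min(),ys.max()),*r)
    for d in viewer.look_for("wrist","clip_1")[:2]: print("loc",d["location"],d["conf"])
    return im,c3,s
E
python3 -c "
from h import *
look('wA')"
```

```text
t 2.0 tcp [0.452  0.3304 0.2005] yaw_y 67.5 tilt [-0.  0. -1.]
stand_1 0.96 (44, 298) (np.int64(16), np.int64(78), np.int64(276), np.int64(318)) [510.2  10. ] [60.9 60.6] 20.0
stand_1 0.81 (137, 243) (np.int64(117), np.int64(161), np.int64(228), np.int64(263)) [483.7 160.5] [52.3 46.5] 62.8
stand_1 0.72 (265, 162) (np.int64(242), np.int64(290), np.int64(139), np.int64(198)) [454.4 335.3] [64.8 51.4] -20.6
clip_1 0.91 (13, 333) (np.int64(0), np.int64(35), np.int64(313), np.int64(361)) [493.6  44.6] [73.8 17.5] -64.1
clip_1 0.77 (146, 180) (np.int64(123), np.int64(170), np.int64(161), np.int64(200)) [404.6 249.6] [34.9 25.6] -64.8
clip_1 0.76 (267, 188) (np.int64(254), np.int64(280), np.int64(167), np.int64(212)) [449.9 336.5] [39.3 20.9] -21.3
loc [0.4124, 0.2271, 0.0527] 0.94
loc [0.4897, 0.1609, 0.0729] 0.93
```

View pics/wA.png

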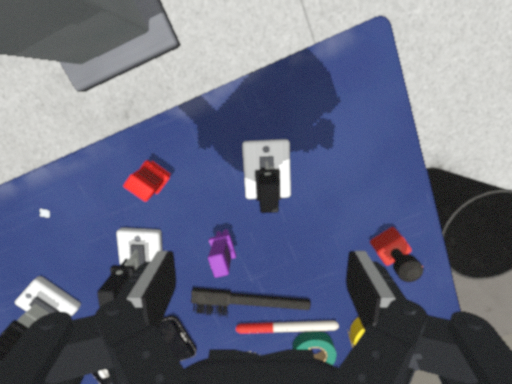

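The wrist view shows stand A at (265,162) with its black clip at (267,188). The purple clip is at (220,252), the red one at (147,180), and stand B is at (137,243).

arm_command([
  [-1, [0, 0.005, 0.05], [0, 0, -2]],
  [-1, [0, 0.005, 0.05], [0, 0, -2]],
  [-1, [0, 0.005, 0.05], [0, 0, -2]],
])

```text
t: 2.5
tool_pos: [0.4542, 0.3347, 0.1508]
ee_rot: [0.178, 0.984, -0.0, -0.001]
force: [-0.2, -0.2, 1.0]
width: 0.0852
grasp_force: 0.0
```

```bash
python3 -c "
from h import *
im,_,_=look('wA2',.096)
cv2.imwrite('pics/wA2c.png',cv2.resize(im[80:320,130:410,::-1],None,fx=2,fy=2))"
```

```text
t 2.5 tcp [0.4542 0.3347 0.1508] yaw_y 69.5 tilt [-0.001 -0.001 -1.   ]
stand_1 0.88 (111, 265) (np.int64(87), np.int64(138), np.int64(244), np.int64(299)) [491.9 158.1] [66.8 51.9] -25.4
stand_1 0.82 (11, 323) (np.int64(0), np.int64(33), np.int64(296), np.int64(349)) [514.7  22.1] [73.6 35. ] -36.3
stand_1 0.66 (261, 174) (np.int64(235), np.int64(289), np.int64(149), np.int64(215)) [454.4 335.5] [64.1 49.2] -20.4
clip_1 0.84 (88, 300) (np.int64(67), np.int64(108), np.int64(280), np.int64(318)) [468.1 193.5] [43.8 21.3] -67.2
clip_1 0.72 (119, 192) (np.int64(89), np.int64(148), np.int64(168), np.int64(217)) [403.1 256.4] [38.1 23.6] -73.6
clip_1 0.72 (205, 279) (np.int64(190), np.int64(223), np.int64(250), np.int64(308)) [483.5 282. ] [50.5 22.7] -33.5
loc [0.4475, 0.3394, 0.0953] 0.92
loc [0.4114, 0.2286, 0.0503] 0.91
```

View pics/wA2c.png

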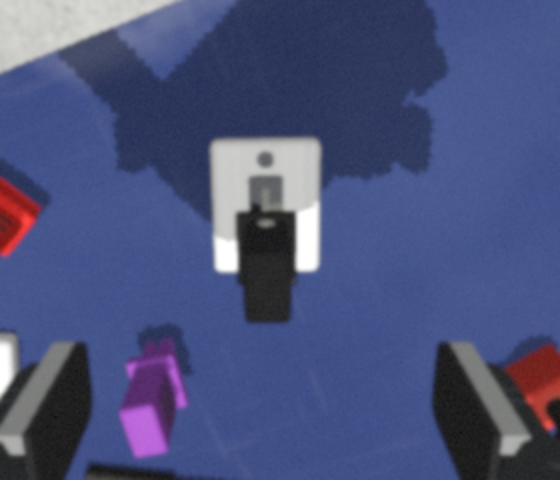

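The picture shows the clip centred between the fingers, with the purple and red look-alikes outside them. I'll descend and grip.

arm_command([
  [-1, [0, 0.001, 0.05], [0, 0, 0]],
  [-1, [0, 0.001, 0.072], [0, 0, 0]],
  [1, [0, 0.001, 0.072], [0, 0, 0]],
  [1, [0, 0.001, 0.072], [0, 0, 0]],
  [1, [0, 0.001, 0.072], [0, 0, 0]],
  [1, [0, 0.001, 0.072], [0, 0, 0]],
  [1, [0, 0.001, 0.072], [0, 0, 0]],
  [1, [0, 0.001, 0.072], [0, 0, 0]],
], grip_force=50)

```text
t: 3.5
tool_pos: [0.4555, 0.3358, 0.0794]
ee_rot: [0.178, 0.984, 0.001, 0.001]
force: [-0.5, 2.2, 6.2]
width: 0.0152
grasp_force: 52.0
```

arm_command([
  [1, [0, 0, 0], [0, 0, 0]],
  [1, [0, 0, 0], [0, 0, 0]],
])

```text
t: 3.7
tool_pos: [0.4555, 0.3358, 0.0794]
ee_rot: [0.178, 0.984, 0.001, 0.001]
force: [-0.6, 0.8, 7.1]
width: 0.0152
grasp_force: 52.0
```

arm_command([
  [1, [0, 0, -0.001], [0, 0, 0]],
  [1, [0, 0, -0.001], [0, 0, 0]],
])

```text
t: 3.9
tool_pos: [0.4554, 0.3357, 0.0795]
ee_rot: [0.178, 0.984, 0.001, 0.001]
force: [3.1, 3.2, -1.7]
width: 0.0151
grasp_force: 51.0
```

arm_command([
  [1, [0, 0, -0.001], [0, 0, 0]],
  [1, [0, 0, -0.001], [0, 0, 0]],
])

```text
t: 4.1
tool_pos: [0.4553, 0.3358, 0.0801]
ee_rot: [0.178, 0.984, 0.0, 0.0]
force: [2.3, 4.6, -4.0]
width: 0.0153
grasp_force: 50.3
```

arm_command([
  [1, [0, 0, -0.001], [0, 0, 0]],
  [1, [0, 0, -0.001], [0, 0, 0]],
])

```text
t: 4.3
tool_pos: [0.4551, 0.3358, 0.081]
ee_rot: [0.178, 0.984, 0.0, 0.0]
force: [2.6, 4.8, -4.8]
width: 0.0154
grasp_force: 50.2
```

arm_command([
  [1, [0, 0, -0.001], [0, 0, 0]],
  [1, [0, 0, -0.001], [0, 0, 0]],
])

```text
t: 4.5
tool_pos: [0.455, 0.3358, 0.0819]
ee_rot: [0.178, 0.984, 0.0, -0.0]
force: [3.1, 5.2, -4.9]
width: 0.0154
grasp_force: 50.2
```

arm_command([
  [1, [0, 0, -0.001], [0, 0, 0]],
  [1, [0, 0, -0.001], [0, 0, 0]],
])

```text
t: 4.7
tool_pos: [0.4549, 0.3359, 0.0829]
ee_rot: [0.178, 0.984, 0.0, -0.0]
force: [1.6, 5.5, -4.9]
width: 0.0151
grasp_force: 50.2
```

Clip A slides at a steady pull of about 4 N once its weight is taken off, so it is weak. I'll lift it off and carry it to the tray.

arm_command([
  [1, [0, 0, -0.008], [0, 0, 0]],
  [1, [0, 0, -0.016], [0, 0, 0]],
  [1, [0, 0, -0.03], [0, 0, 0]],
  [1, [0, 0, -0.06], [0, 0, 0]],
  [1, [0, 0, -0.1], [0, 0, 0]],
  [1, [-0.01, -0.035, -0.105], [0, 0, 0]],
  [1, [-0.022, -0.075, -0.105], [0, 0, 0]],
  [1, [-0.035, -0.12, -0.105], [0, 0, 0]],
  [1, [-0.048, -0.165, -0.105], [0, 0, 0]],
  [1, [-0.062, -0.21, -0.105], [0, 0, 0]],
  [1, [-0.075, -0.255, -0.105], [0, 0, 0]],
  [1, [-0.088, -0.3, -0.105], [0, 0, 0]],
])

```text
t: 5.9
tool_pos: [0.4313, 0.0217, 0.1887]
ee_rot: [0.178, 0.984, -0.0, -0.0]
force: [0.2, 0.2, -0.4]
width: 0.0158
grasp_force: 51.0
```

arm_command([
  [1, [-0.013, -0.045, 0], [0, 0, 0]],
  [1, [-0.027, -0.09, 0], [0, 0, 0]],
  [1, [-0.04, -0.135, 0], [0, 0, 0]],
  [1, [-0.05, -0.169, 0], [0, 0, 0]],
  [1, [-0.05, -0.169, 0], [0, 0, 0]],
  [1, [-0.05, -0.169, 0], [0, 0, 0]],
])

```text
t: 6.5
tool_pos: [0.4193, -0.1525, 0.1884]
ee_rot: [0.179, 0.984, 0.0, -0.0]
force: [-0.2, 0.4, -0.1]
width: 0.0151
grasp_force: 51.1
```

```bash
python3 - <<'E'
from h import *
s=env.read_state(); print(s["tool_pos"],s["ee_rot"],s["joint_pos"].round(2),s["width"],s["force"])
for c in ("wrist","scene"):
    s=env.read_state(); im=viewer.snapshot(c); cv2.imwrite(f"pics/tray_{c}.png",im[:,:,::-1]); c3=cam(c,s)
    for d in viewer.masks_of(c,"tray")[:2]: print(c,d["conf"],rect(c3,d["pixels"],.03))
    print([(np.round(d["location"],3),d["conf"]) for d in viewer.look_for(c,"clip_1")])
a=cv2.imread("pics/tray_wrist.png");b=cv2.imread("pics/tray_scene.png")
cv2.imwrite("pics/tray2.png",cv2.resize(np.vstack([a,b]),None,fx=.78,fy=.78))
E
```

```text
[ 0.41934931 -0.1525128   0.18839235] [ 1.78903746e-01  9.83866440e-01  1.69688790e-04 -4.99955921e-04] [-0.62  0.26  1.66 -0.    1.22 -1.83] 0.01508571080875615 [-0.17970547  0.35326277 -0.12412595]
wrist 0.62 (array([ 418. , -151.4]), array([121.4, 100.2]), -13.2)
[(array([ 0.41 , -0.148,  0.204]), 0.93), (array([0.507, 0.002, 0.084]), 0.74)]
scene 0.49 (array([520.4,  23.7]), array([48.7, 18.4]), 67.1)
[(array([0.403, 0.216, 0.039]), 0.71), (array([ 0.409, -0.15 ,  0.174]), 0.67), (array([0.506, 0.001, 0.064]), 0.58)]
```

View pics/tray2.png

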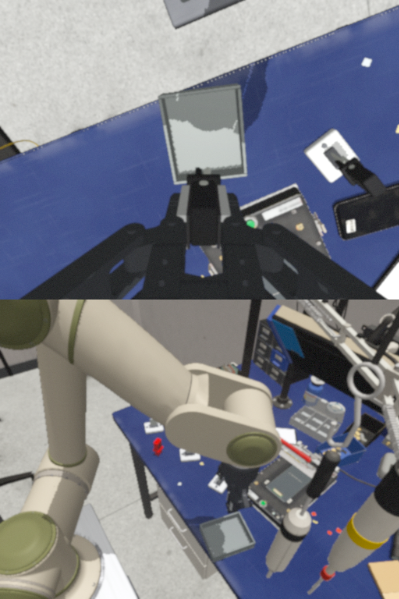

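The wrist view shows the clip held above the tray, whose rim is centred near (260,170) at full scale. The jig is on the far side, at about (345,280). I'll lower it.

arm_command([
  [1, [0, 0, 0.05], [0, 0, 0]],
  [1, [0, 0, 0.1], [0, 0, 0]],
  [1, [0, 0, 0.13], [0, 0, 0]],
  [1, [0, 0, 0.138], [0, 0, 0]],
  [1, [0, 0, 0.138], [0, 0, 0]],
])

```text
t: 7.3
tool_pos: [0.42, -0.1519, 0.0501]
ee_rot: [0.178, 0.984, 0.0, -0.001]
force: [-0.3, 0.3, 0.6]
width: 0.0152
grasp_force: 51.0
```

arm_command([
  [1, [0, 0, 0.002], [0, 0, 0]],
  [1, [0, 0, 0.002], [0, 0, 0]],
])

```text
t: 7.5
tool_pos: [0.4206, -0.1526, 0.0496]
ee_rot: [0.178, 0.984, -0.001, 0.001]
force: [0.2, -0.6, -0.2]
width: 0.0148
grasp_force: 51.0
```

arm_command([
  [1, [0, 0, 0.002], [0, 0, 0]],
  [1, [0, 0, 0.002], [0, 0, 0]],
  [1, [0, 0, 0.002], [0, 0, 0]],
])

```text
t: 7.8
tool_pos: [0.4201, -0.1524, 0.0467]
ee_rot: [0.178, 0.984, -0.0, 0.0]
force: [0.5, 0.7, 1.1]
width: 0.0146
grasp_force: 51.1
```

arm_command([
  [0, [0, 0, 0], [0, 0, 0]],
  [-1, [0, 0, 0], [0, 0, 0]],
  [-1, [0, 0, 0], [0, 0, 0]],
  [-1, [0, 0, -0.04], [0, 0, 0]],
  [-1, [0, 0, -0.09], [0, 0, 0]],
  [-1, [0, 0, -0.125], [0, 0, 0]],
])

```text
t: 8.4
tool_pos: [0.4201, -0.1524, 0.174]
ee_rot: [0.178, 0.984, -0.0, 0.001]
force: [-0.1, 0.4, -0.0]
width: 0.0855
grasp_force: 0.0
```

arm_command([
  [-1, [0.014, 0.045, 0], [0, 0, -8]],
  [-1, [0.028, 0.09, 0], [0, 0, -16]],
  [-1, [0.042, 0.135, 0], [0, 0, -24]],
  [-1, [0.035, 0.155, 0.01], [0, 0, -32]],
  [-1, [0.005, 0.165, 0.02], [0, 0, -40]],
  [-1, [-0.03, 0.179, 0.02], [0, 0, -43]],
  [-1, [-0.03, 0.179, 0.02], [0, 0, -43]],
  [-1, [-0.03, 0.179, 0.02], [0, 0, -43]],
])

```text
t: 9.2
tool_pos: [0.5107, 0.005, 0.1508]
ee_rot: [-0.195, 0.981, 0.0, -0.001]
force: [-0.5, 0.3, -0.3]
width: 0.0853
grasp_force: 0.0
```

```bash
python3 - <<'E'
from h import *
im,_,_=look('wC',.096)
b=viewer.snapshot("scene")[:,:,::-1]
cv2.imwrite("pics/wC2.png",cv2.resize(np.vstack([im[60:330,:,::-1],b[110:350]]),None,fx=1.1,fy=1.1))
E
```

```text
t 9.2 tcp [0.5107 0.005  0.1508] yaw_y 112.5 tilt [-0.001  0.    -1.   ]
stand_1 0.6 (402, 219) (np.int64(364), np.int64(444), np.int64(186), np.int64(257)) [494.3 148.7] [62.5 53.7] -26.0
stand_1 0.59 (258, 176) (np.int64(232), np.int64(286), np.int64(150), np.int64(216)) [512.    3.7] [64.3 49.3] 22.5
clip_1 0.97 (102, 10) (np.int64(63), np.int64(133), np.int64(0), np.int64(30)) [ 431.6 -120.4] [36.8 14.1] -67.5
clip_1 0.89 (491, 289) (np.int64(466), np.int64(511), np.int64(262), np.int64(320)) [497.  182.6] [61.7 21.9] 73.7
clip_1 0.78 (258, 211) (np.int64(244), np.int64(274), np.int64(183), np.int64(241)) [505.3   1.3] [41.5 19.3] 21.4
loc [0.4282, -0.1444, 0.04] 0.98
loc [0.5063, 0.0002, 0.0996] 0.95
```

View pics/wC2.png

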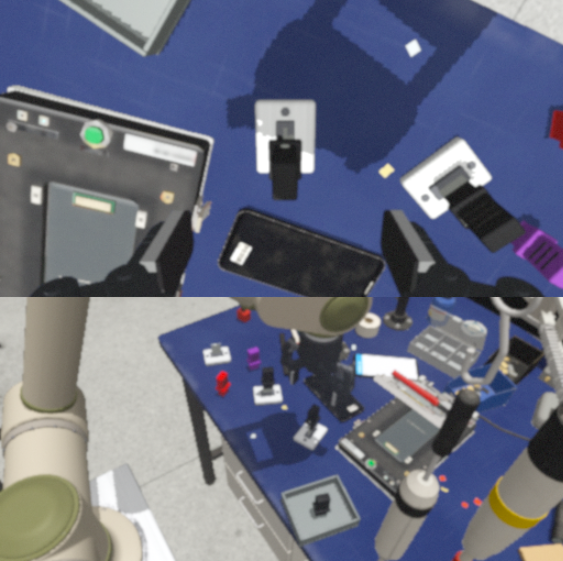

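The lower picture shows clip A standing in the tray at (320,503). The upper one shows clip C at (285,170) on its stand, the jig edge to the left at (205,150) and the phone below. I'll narrow the opening so the fingers clear the jig, then descend.

arm_command([
  [0, [-0.001, -0.002, 0.01], [0, 0, 0]],
  [0, [-0.001, -0.002, 0.02], [0, 0, 0]],
  [0, [-0.001, -0.002, 0.05], [0, 0, 0]],
  [0, [-0.001, -0.002, 0.072], [0, 0, 0]],
  [1, [-0.001, -0.002, 0.072], [0, 0, 0]],
  [1, [-0.001, -0.002, 0.072], [0, 0, 0]],
  [1, [-0.001, -0.002, 0.072], [0, 0, 0]],
  [1, [-0.001, -0.002, 0.072], [0, 0, 0]],
  [1, [-0.001, -0.002, 0.072], [0, 0, 0]],
])

```text
t: 10.35
tool_pos: [0.5121, 0.0037, 0.0793]
ee_rot: [-0.195, 0.981, 0.0, -0.0]
force: [-0.7, 3.2, -9.3]
width: 0.0149
grasp_force: 50.5
```

arm_command([
  [1, [0, 0, -0.001], [0, 0, 0]],
  [1, [0, 0, -0.001], [0, 0, 0]],
])

```text
t: 10.55
tool_pos: [0.5121, 0.0036, 0.0804]
ee_rot: [-0.195, 0.981, 0.0, -0.0]
force: [-2.1, 3.7, -9.7]
width: 0.0151
grasp_force: 50.6
```

arm_command([
  [1, [0, 0, -0.001], [0, 0, 0]],
  [1, [0, 0, -0.001], [0, 0, 0]],
])

```text
t: 10.75
tool_pos: [0.5121, 0.0037, 0.0814]
ee_rot: [-0.195, 0.981, 0.0, -0.0]
force: [-2.3, 3.6, -8.2]
width: 0.0151
grasp_force: 50.8
```

arm_command([
  [1, [0, 0, -0.001], [0, 0, 0]],
  [1, [0, 0, -0.001], [0, 0, 0]],
])

```text
t: 10.95
tool_pos: [0.5122, 0.0037, 0.0824]
ee_rot: [-0.195, 0.981, 0.0, -0.0]
force: [-3.0, 4.4, -7.9]
width: 0.0151
grasp_force: 50.7
```

arm_command([
  [1, [0, 0, -0.001], [0, 0, 0]],
  [1, [0, 0, -0.001], [0, 0, 0]],
])

```text
t: 11.15
tool_pos: [0.5122, 0.0037, 0.0834]
ee_rot: [-0.195, 0.981, 0.0, -0.0]
force: [-2.8, 4.1, -7.6]
width: 0.0154
grasp_force: 50.7
```

arm_command([
  [1, [0, 0, -0.001], [0, 0, 0]],
])

```text
t: 11.25
tool_pos: [0.5122, 0.0037, 0.0843]
ee_rot: [-0.195, 0.981, 0.0, -0.0]
force: [-2.9, 4.6, -8.2]
width: 0.0153
grasp_force: 50.6
```

arm_command([
  [1, [0, 0, 0.002], [0, 0, 0]],
  [1, [0, 0, 0.002], [0, 0, 0]],
])

```text
t: 11.45
tool_pos: [0.5126, 0.0038, 0.0832]
ee_rot: [-0.195, 0.981, 0.0, 0.001]
force: [-4.8, 5.8, -0.4]
width: 0.0152
grasp_force: 52.1
```

arm_command([
  [1, [0, 0, 0.002], [0, 0, 0]],
  [1, [0, 0, 0.002], [0, 0, 0]],
])

```text
t: 11.65
tool_pos: [0.5129, 0.0039, 0.0815]
ee_rot: [-0.195, 0.981, 0.0, 0.001]
force: [-3.5, 6.8, 1.7]
width: 0.0152
grasp_force: 52.3
```

arm_command([
  [1, [0, 0, 0.001], [0, 0, 0]],
  [1, [0, 0, 0.001], [0, 0, 0]],
])

```text
t: 11.85
tool_pos: [0.513, 0.004, 0.0807]
ee_rot: [-0.195, 0.981, 0.0, 0.001]
force: [-4.4, 7.6, 3.7]
width: 0.0151
grasp_force: 52.6
```

arm_command([
  [1, [0, 0, 0.001], [0, 0, 0]],
  [1, [0, 0, 0.001], [0, 0, 0]],
])

```text
t: 12.05
tool_pos: [0.5131, 0.004, 0.0798]
ee_rot: [-0.195, 0.981, 0.0, 0.001]
force: [-4.2, 7.6, 3.1]
width: 0.0153
grasp_force: 52.6
```

arm_command([
  [1, [0, 0, 0.001], [0, 0, 0]],
  [1, [0, 0, 0.001], [0, 0, 0]],
])

```text
t: 12.25
tool_pos: [0.5132, 0.004, 0.0788]
ee_rot: [-0.195, 0.981, 0.0, 0.002]
force: [-4.2, 8.2, 3.6]
width: 0.015
grasp_force: 52.7
```

```bash
python3 -c "
from h import *
s=env.read_state(); print({k:np.round(s[k],3) for k in('tool_pos','force','wrist_torque','effort')})"
```

```text
{'tool_pos': array([0.513, 0.004, 0.079]), 'force': array([-4.195,  8.164,  3.594]), 'wrist_torque': array([1.512, 0.599, 0.039]), 'effort': array([-4.1850e+00, -4.3001e+01, -1.8132e+01, -1.6420e+00, -1.4140e+00,
        3.6000e-02])}
```

The side load along ŷ, about 9 N, is distorting the drag readings. I'll relieve it and test again.

arm_command([
  [1, [0, 0.001, 0], [0, 0, 0]],
  [1, [0, 0.001, 0], [0, 0, 0]],
])

```text
t: 12.45
tool_pos: [0.5131, 0.0042, 0.0788]
ee_rot: [-0.195, 0.981, -0.001, 0.002]
force: [-4.0, 3.1, 8.1]
width: 0.015
grasp_force: 52.8
```

arm_command([
  [1, [0, 0.001, -0.001], [0, 0, 0]],
  [1, [0, 0.001, -0.002], [0, 0, 0]],
])

```text
t: 12.65
tool_pos: [0.5129, 0.0043, 0.0792]
ee_rot: [-0.195, 0.981, -0.001, 0.001]
force: [4.7, -3.6, -14.4]
width: 0.0152
grasp_force: 50.1
```

Clip C held a 14 N pull with almost no movement, so it is sound. Before pressing it home I'll test B, so that all the testing comes first.

arm_command([
  [1, [0, -0.0005, 0.002], [0, 0, 0]],
  [1, [0, -0.0005, 0.002], [0, 0, 0]],
])

```text
t: 12.85
tool_pos: [0.513, 0.0043, 0.0782]
ee_rot: [-0.195, 0.981, -0.001, 0.001]
force: [1.6, -0.6, 3.5]
width: 0.015
grasp_force: 52.5
```

arm_command([
  [1, [0, 0, 0.001], [0, 0, 0]],
  [1, [0, 0, 0.001], [0, 0, 0]],
])

```text
t: 13.05
tool_pos: [0.5131, 0.0043, 0.0776]
ee_rot: [-0.195, 0.981, -0.001, 0.002]
force: [-0.2, -0.2, 6.7]
width: 0.0153
grasp_force: 53.4
```

arm_command([
  [1, [0, 0, 0.001], [0, 0, 0]],
  [1, [0, 0, 0.001], [0, 0, 0]],
])

```text
t: 13.25
tool_pos: [0.5131, 0.0043, 0.0767]
ee_rot: [-0.195, 0.981, -0.001, 0.002]
force: [-0.1, -0.3, 8.3]
width: 0.0154
grasp_force: 53.5
```

arm_command([
  [1, [0, 0, 0.001], [0, 0, 0]],
  [1, [0, 0, 0.001], [0, 0, 0]],
])

```text
t: 13.45
tool_pos: [0.5132, 0.0044, 0.0757]
ee_rot: [-0.195, 0.981, -0.001, 0.002]
force: [-0.3, -0.3, 9.1]
width: 0.0151
grasp_force: 53.5
```

Clip C's drag settled at 9.7 N with no side load, so it is sound. Now clip B.

arm_command([
  [0, [0, 0, 0], [0, 0, 0]],
  [0, [0, 0, 0], [0, 0, 0]],
  [0, [0, 0, -0.04], [0, 0, 0]],
  [0, [0, 0, -0.075], [0, 0, 8]],
  [-1, [-0.01, 0.04, -0.08], [0, 0, 16]],
  [-1, [-0.02, 0.08, -0.08], [0, 0, 24]],
  [-1, [-0.03, 0.12, -0.08], [0, 0, 32]],
  [-1, [-0.039, 0.144, -0.075], [0, 0, 40]],
  [-1, [-0.039, 0.144, -0.075], [0, 0, 48]],
  [-1, [-0.039, 0.144, -0.075], [0, 0, 48]],
  [-1, [-0.039, 0.144, -0.075], [0, 0, 48]],
])

```text
t: 14.55
tool_pos: [0.4928, 0.1525, 0.1492]
ee_rot: [0.219, 0.976, -0.0, -0.0]
force: [0.9, -0.2, 0.4]
width: 0.0857
grasp_force: 0.0
```

```bash
python3 -c "
from h import *
im,_,_=look('wB',.096)
cv2.imwrite('pics/wBc.png',im[60:340,:,::-1])"
```

```text
t 14.55 tcp [0.4928 0.1525 0.1492] yaw_y 64.7 tilt [-0. -0. -1.]
stand_1 0.85 (444, 49) (np.int64(409), np.int64(481), np.int64(4), np.int64(95)) [455.3 332.6] [63.3 54.4] -19.5
stand_1 0.72 (132, 247) (np.int64(102), np.int64(178), np.int64(223), np.int64(268)) [510.2   8.3] [61.5 55. ] 19.7
stand_1 0.68 (262, 175) (np.int64(235), np.int64(291), np.int64(149), np.int64(215)) [493.2 153.9] [63.8 50.6] -25.3
clip_1 0.89 (386, 168) (np.int64(363), np.int64(410), np.int64(145), np.int64(193)) [493.6 237.7] [34.8 24.8] -6.0
clip_1 0.84 (298, 62) (np.int64(274), np.int64(324), np.int64(38), np.int64(87)) [414.  212.2] [23.5 19.5] 28.1
clip_1 0.79 (263, 210) (np.int64(248), np.int64(279), np.int64(181), np.int64(240)) [486.3 156.8] [41.6 19.8] -25.3
loc [0.5056, 0.0066, 0.0679] 0.81
loc [0.4111, 0.2207, 0.06] 0.7
```

View pics/wBc.png

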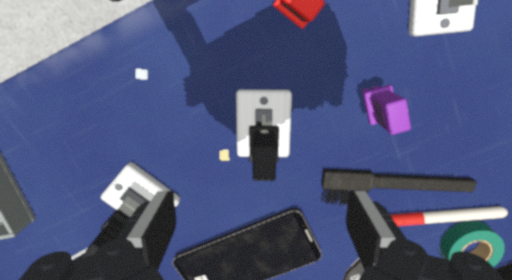

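The picture shows clip B centred at (263,150), with the purple look-alike at (388,108) and the brush well clear.

arm_command([
  [0, [0, 0.0015, 0.01], [0, 0, 0]],
  [0, [0, 0.0015, 0.03], [0, 0, 0]],
  [0, [0, 0.0015, 0.06], [0, 0, 0]],
  [0, [0, 0.0015, 0.07], [0, 0, 0]],
  [1, [0, 0.0015, 0.07], [0, 0, 0]],
  [1, [0, 0.0015, 0.07], [0, 0, 0]],
  [1, [0, 0.0015, 0.07], [0, 0, 0]],
  [1, [0, 0.0015, 0.07], [0, 0, 0]],
  [1, [0, 0.0015, 0.07], [0, 0, 0]],
])

```text
t: 15.65
tool_pos: [0.4939, 0.1542, 0.0801]
ee_rot: [0.221, 0.975, 0.0, 0.001]
force: [0.2, -0.5, 1.1]
width: 0.015
grasp_force: 52.1
```

arm_command([
  [1, [0, 0, -0.001], [0, 0, 0]],
  [1, [0, 0, -0.001], [0, 0, 0]],
])

```text
t: 15.85
tool_pos: [0.4938, 0.1543, 0.0807]
ee_rot: [0.221, 0.975, 0.0, 0.001]
force: [1.3, 2.0, 0.1]
width: 0.015
grasp_force: 52.1
```

arm_command([
  [1, [0, 0, -0.001], [0, 0, 0]],
  [1, [0, 0, -0.001], [0, 0, 0]],
])

```text
t: 16.05
tool_pos: [0.4935, 0.1543, 0.0815]
ee_rot: [0.221, 0.975, 0.0, 0.0]
force: [0.6, 1.7, 1.1]
width: 0.015
grasp_force: 52.1
```

arm_command([
  [1, [0, 0, -0.001], [0, 0, 0]],
  [1, [0, 0, -0.001], [0, 0, 0]],
])

```text
t: 16.25
tool_pos: [0.4934, 0.1542, 0.0823]
ee_rot: [0.221, 0.975, 0.0, -0.0]
force: [1.0, 1.7, -0.4]
width: 0.0153
grasp_force: 52.0
```

arm_command([
  [1, [0, 0, -0.001], [0, 0, 0]],
  [1, [0, 0, -0.001], [0, 0, 0]],
])

```text
t: 16.45
tool_pos: [0.4934, 0.1542, 0.0834]
ee_rot: [0.221, 0.975, 0.0, -0.0]
force: [0.3, 2.7, -0.8]
width: 0.0155
grasp_force: 52.0
```

```bash
python3 -c "
from h import *
s=env.read_state(); print({k:np.round(s[k],3) for k in('tool_pos','force','wrist_torque','effort')})
im=viewer.snapshot('wrist')[:,:,::-1]; b=viewer.snapshot('scene')[:,:,::-1]
cv2.imwrite('pics/B2.png',np.hstack([im[100:,130:400],cv2.resize(b[100:300,130:330],None,fx=1.42,fy=1.42)]))"
```

```text
{'tool_pos': array([0.493, 0.154, 0.083]), 'force': array([ 0.31 ,  2.701, -0.816]), 'wrist_torque': array([ 0.551, -0.123,  0.001]), 'effort': array([-1.2690e+00, -4.5180e+01, -1.6257e+01, -6.7600e-01,  3.0300e-01,
       -1.2000e-02])}
```

View pics/B2.png

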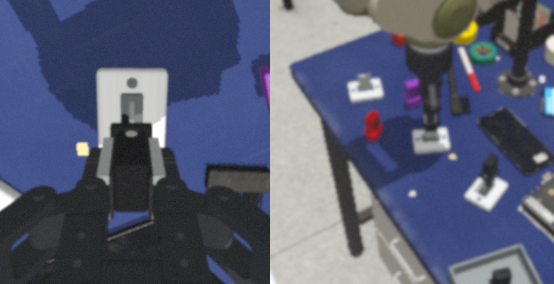

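arm_command([
  [1, [0, 0.0005, -0.001], [0, 0, 0]],
  [1, [0, 0.0005, -0.001], [0, 0, 0]],
])

```text
t: 16.75
tool_pos: [0.4935, 0.1545, 0.0843]
ee_rot: [0.221, 0.975, -0.0, -0.0]
force: [0.4, 1.5, -1.0]
width: 0.0149
grasp_force: 51.9
```

arm_command([
  [1, [0, 0.0003, -0.001], [0, 0, 0]],
  [1, [0, 0.0003, -0.001], [0, 0, 0]],
])

```text
t: 16.95
tool_pos: [0.4935, 0.1546, 0.0852]
ee_rot: [0.221, 0.975, -0.0, -0.0]
force: [-0.9, -1.6, -1.9]
width: 0.0155
grasp_force: 51.9
```

arm_command([
  [1, [0, 0, 0.001], [0, 0, 0]],
  [1, [0, 0, 0.002], [0, 0, 0]],
])

```text
t: 17.15
tool_pos: [0.4938, 0.1545, 0.0835]
ee_rot: [0.221, 0.975, -0.0, 0.0]
force: [-0.9, -3.2, 2.6]
width: 0.0153
grasp_force: 52.5
```

B is weak: it drags about 2 N with almost no side load. A's reading was taken under a 6 N side load, and it had also held 7 N downward without moving, so that verdict is doubtful. I'll put B in the tray, then put A back on its card and retest it.

arm_command([
  [1, [0, 0, -0.008], [0, 0, 0]],
  [1, [0, 0, -0.018], [0, 0, 0]],
  [1, [0, 0, -0.04], [0, 0, 0]],
  [1, [0, 0, -0.08], [0, 0, 0]],
  [1, [0, 0, -0.105], [0, 0, 0]],
  [1, [-0.004, -0.045, -0.105], [0, 0, 0]],
  [1, [-0.008, -0.09, -0.105], [0, 0, 0]],
  [1, [-0.012, -0.135, -0.105], [0, 0, 0]],
  [1, [-0.016, -0.18, -0.105], [0, 0, 0]],
  [1, [-0.02, -0.225, -0.105], [0, 0, -4]],
  [1, [-0.025, -0.27, -0.105], [0, 0, -8]],
  [1, [-0.029, -0.316, -0.105], [0, 0, -12]],
])

```text
t: 18.35
tool_pos: [0.3833, -0.1444, 0.1894]
ee_rot: [0.116, 0.993, -0.0, 0.001]
force: [0.7, -0.9, -0.9]
width: 0.0149
grasp_force: 52.0
```

arm_command([
  [1, [0, 0, 0], [0, 0, 0]],
  [1, [0, 0, 0], [0, 0, 0]],
])

```text
t: 18.55
tool_pos: [0.3838, -0.1435, 0.189]
ee_rot: [0.119, 0.993, -0.0, 0.001]
force: [-0.1, 0.7, -0.7]
width: 0.0147
grasp_force: 52.1
```

arm_command([
  [1, [0, 0, 0.05], [0, 0, 0]],
  [1, [0, 0, 0.1], [0, 0, 0]],
  [1, [0, 0, 0.13], [0, 0, 0]],
  [1, [0, 0, 0.138], [0, 0, 0]],
  [1, [0, 0, 0.14], [0, 0, 0]],
  [1, [0, 0, 0.14], [0, 0, 0]],
])

```text
t: 19.15
tool_pos: [0.3839, -0.1414, 0.0496]
ee_rot: [0.117, 0.993, 0.0, -0.001]
force: [-3.7, 2.3, 6.8]
width: 0.0152
grasp_force: 53.7
```

arm_command([
  [1, [0, 0, 0.002], [0, 0, 0]],
  [1, [0, 0, 0.002], [0, 0, 0]],
])

```text
t: 19.35
tool_pos: [0.3841, -0.1414, 0.0492]
ee_rot: [0.117, 0.993, -0.0, 0.0]
force: [-9.1, 5.9, 36.5]
width: 0.015
grasp_force: 57.9
```

arm_command([
  [1, [0, 0, -0.0025], [0, 0, 0]],
  [0.2, [0, 0, -0.0025], [0, 0, 0]],
  [0.2, [0, 0, -0.0025], [0, 0, 0]],
  [0.2, [0, 0, -0.05], [0, 0, 0]],
  [-1, [0.02, 0, -0.1], [0, 0, 7]],
  [-1, [0.02, 0, -0.1], [0, 0, 7]],
  [-1, [0.02, 0, -0.1], [0, 0, 7]],
])

```text
t: 20.05
tool_pos: [0.3647, -0.1382, 0.1472]
ee_rot: [0.178, 0.984, -0.001, 0.001]
force: [0.3, -0.3, 0.5]
width: 0.0759
grasp_force: 0.0
```

```bash
python3 - <<'E'
from h import *
im,c3,s=look('wT',.064)
R=Rn.from_quat(s["ee_rot"]).as_matrix(); print(R.round(3))
E
```

```text
t 20.05 tcp [ 0.3647 -0.1382  0.1472] yaw_y 69.5 tilt [ 0.002 -0.002 -1.   ]
stand_1 0.71 (439, 262) (np.int64(404), np.int64(478), np.int64(230), np.int64(297)) [508.    1.5] [70.5 48.7] 22.7
clip_1 0.83 (267, 262) (np.int64(254), np.int64(280), np.int64(233), np.int64(283)) [ 409.6 -150.6] [46.4 20.2] -21.4
clip_1 0.79 (481, 305) (np.int64(448), np.int64(511), np.int64(272), np.int64(341)) [519.9   6.7] [94.3 22.5] 24.0
clip_1 0.76 (264, 217) (np.int64(249), np.int64(278), np.int64(192), np.int64(245)) [ 376.5 -139.7] [45.1 21.2] -14.6
loc [0.414, -0.1505, 0.0637] 0.98
loc [0.3797, -0.1439, 0.0578] 0.78
[[-0.937  0.35   0.002]
 [ 0.35   0.937 -0.002]
 [-0.003 -0.001 -1.   ]]
```

View pics/wT.png

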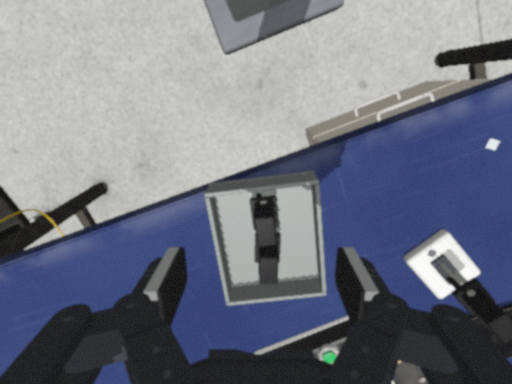

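Both clips stand upright in the tray: B at (264,215) and A at (267,262). Picking A up again.

arm_command([
  [0.1, [-0.045, 0.005, 0], [0, 0, 0]],
  [0.1, [-0.057, 0.006, 0.02], [0, 0, 0]],
  [0.1, [-0.057, 0.006, 0.06], [0, 0, 0]],
  [0.1, [-0.057, 0.006, 0.1], [0, 0, 0]],
  [0.1, [-0.057, 0.006, 0.1], [0, 0, 0]],
  [1, [-0.057, 0.006, 0.1], [0, 0, 0]],
  [1, [-0.057, 0.006, 0.1], [0, 0, 0]],
  [1, [-0.057, 0.006, 0.1], [0, 0, 0]],
  [1, [-0.057, 0.006, 0.1], [0, 0, 0]],
  [1, [-0.057, 0.006, 0.1], [0, 0, 0]],
])

```text
t: 21.25
tool_pos: [0.4204, -0.1528, 0.0472]
ee_rot: [0.178, 0.984, -0.0, 0.001]
force: [0.8, 0.7, 4.3]
width: 0.0153
grasp_force: 51.5
```

arm_command([
  [1, [0, 0, -0.04], [0, 0, 0]],
  [1, [0, 0, -0.085], [0, 0, 0]],
  [1, [0, 0, -0.13], [0, 0, 0]],
  [1, [0.01, 0.035, -0.138], [0, 0, 0]],
  [1, [0.022, 0.075, -0.138], [0, 0, 0]],
  [1, [0.035, 0.12, -0.138], [0, 0, 0]],
  [1, [0.048, 0.165, -0.138], [0, 0, 0]],
  [1, [0.061, 0.21, -0.138], [0, 0, 0]],
  [1, [0.074, 0.255, -0.138], [0, 0, 0]],
  [1, [0.087, 0.3, -0.138], [0, 0, 0]],
  [1, [0.1, 0.345, -0.138], [0, 0, 0]],
  [1, [0.113, 0.39, -0.138], [0, 0, 0]],
])

```text
t: 22.45
tool_pos: [0.4503, 0.2544, 0.1847]
ee_rot: [0.178, 0.984, 0.0, 0.0]
force: [1.3, -0.6, -0.2]
width: 0.0152
grasp_force: 50.9
```

arm_command([
  [1, [0.013, 0.042, 0], [0, 0, 0]],
  [1, [0.0255, 0.08, 0], [0, 0, 0]],
  [1, [0.0255, 0.08, 0.04], [0, 0, 0]],
  [1, [0.0255, 0.08, 0.078], [0, 0, 0]],
  [1, [0.0255, 0.08, 0.078], [0, 0, 0]],
  [1, [0.0255, 0.08, 0.078], [0, 0, 0]],
])

```text
t: 23.05
tool_pos: [0.4551, 0.3362, 0.1072]
ee_rot: [0.178, 0.984, 0.0, 0.0]
force: [-0.0, 0.6, 0.3]
width: 0.0153
grasp_force: 50.9
```

```bash
python3 - <<'E'
from h import *
im,_,s=look('wI',.12); print(s["force"].round(1))
im2=viewer.snapshot("scene")[:,:,::-1]
cv2.imwrite("pics/wI2.png",np.hstack([cv2.resize(im[90:300,170:350,::-1],(360,420)),cv2.resize(im2[90:230,130:270],(420,420))]))
E
```

```text
t 23.05 tcp [0.4551 0.3362 0.1072] yaw_y 69.5 tilt [ 0.  0. -1.]
stand_1 0.81 (87, 300) (np.int64(57), np.int64(122), np.int64(267), np.int64(348)) [502.3 152.7] [95.5 56.7] -30.1
stand_1 0.71 (4, 360) (np.int64(0), np.int64(13), np.int64(349), np.int64(374)) [527.4  43.6] [33.3 12.2] -36.3
stand_1 0.63 (260, 190) (np.int64(228), np.int64(292), np.int64(159), np.int64(235)) [454.  335.7] [64.4 49.1] -19.7
clip_1 0.81 (260, 263) (np.int64(239), np.int64(283), np.int64(213), np.int64(312)) [445.6 339.4] [50.4 18.7] -20.5
clip_1 0.77 (196, 283) (np.int64(184), np.int64(207), np.int64(274), np.int64(292)) [444.1 308.8] [13.  7.] -60.3
clip_1 0.61 (89, 212) (np.int64(49), np.int64(128), np.int64(182), np.int64(244)) [397.3 281.8] [35.1 18.2] -75.1
loc [0.4458, 0.3395, 0.1247] 0.76
loc [0.4072, 0.2279, 0.0465] 0.66
[-0.   0.6  0.3]
```

View pics/wI2.png

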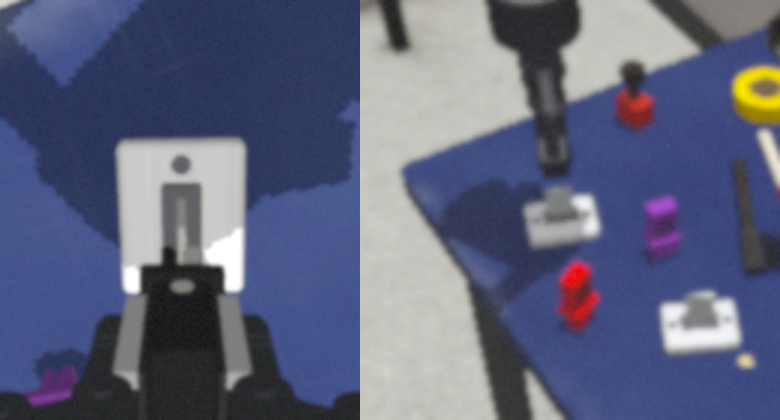

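The left picture shows the card edge at about (181,230), in line with the clip at (182,285). On the right, the clip hangs above its own stand at (560,215). Lowering on to the card.

arm_command([
  [1, [0, 0, 0.01], [0, 0, 0]],
  [1, [0, 0, 0.012], [0, 0, 0]],
  [1, [0, 0, 0.014], [0, 0, 0]],
  [1, [0, 0, 0.016], [0, 0, 0]],
  [1, [0, 0, 0.016], [0, 0, 0]],
])

```text
t: 23.8
tool_pos: [0.4548, 0.3362, 0.09]
ee_rot: [0.178, 0.984, -0.0, -0.0]
force: [0.3, 0.3, -0.4]
width: 0.0151
grasp_force: 50.9
```

arm_command([
  [1, [0, 0, 0.001], [0, 0, 0]],
  [1, [0, 0, 0.002], [0, 0, 0]],
  [1, [0, 0, 0.002], [0, 0, 0]],
])

```text
t: 24.1
tool_pos: [0.4549, 0.3363, 0.0884]
ee_rot: [0.178, 0.984, 0.0, 0.0]
force: [-0.3, -0.4, -0.1]
width: 0.0157
grasp_force: 51.0
```

arm_command([
  [1, [0, 0, 0.001], [0, 0, 0]],
  [1, [0, 0, 0.002], [0, 0, 0]],
  [1, [0, 0, 0.002], [0, 0, 0]],
])

```text
t: 24.4
tool_pos: [0.4553, 0.3367, 0.0872]
ee_rot: [0.178, 0.984, 0.001, 0.001]
force: [-0.4, 1.0, 5.8]
width: 0.0154
grasp_force: 51.8
```

arm_command([
  [1, [0, 0, 0.001], [0, 0, 0]],
  [1, [0, 0, 0.002], [0, 0, 0]],
  [1, [0, 0, 0.002], [0, 0, 0]],
])

```text
t: 24.7
tool_pos: [0.4554, 0.3367, 0.0869]
ee_rot: [0.178, 0.984, 0.001, 0.001]
force: [-4.5, -0.9, 20.6]
width: 0.0156
grasp_force: 54.1
```

arm_command([
  [1, [0, -0.0005, 0], [0, 0, 0]],
  [1, [0, -0.0005, 0], [0, 0, 0]],
])

```text
t: 24.9
tool_pos: [0.4554, 0.3366, 0.0869]
ee_rot: [0.178, 0.984, 0.002, 0.002]
force: [-4.1, 1.0, 19.9]
width: 0.0155
grasp_force: 53.7
```

arm_command([
  [1, [0, -0.0005, 0], [0, 0, 0]],
  [1, [0, -0.001, 0], [0, 0, 0]],
])

```text
t: 25.1
tool_pos: [0.4553, 0.3363, 0.0869]
ee_rot: [0.178, 0.984, 0.002, 0.002]
force: [-2.6, 5.7, 16.4]
width: 0.0156
grasp_force: 53.3
```

arm_command([
  [1, [0, 0.001, 0], [0, 0, 0]],
  [1, [0, 0.001, 0.001], [0, 0, 0]],
])

```text
t: 25.3
tool_pos: [0.4555, 0.3364, 0.0864]
ee_rot: [0.178, 0.984, 0.001, 0.002]
force: [-3.6, -4.0, 23.4]
width: 0.0154
grasp_force: 54.2
```

arm_command([
  [1, [0, -0.0007, 0.001], [0, 0, 0]],
  [1, [0, -0.0007, 0.001], [0, 0, 0]],
])

```text
t: 25.5
tool_pos: [0.4557, 0.3357, 0.084]
ee_rot: [0.178, 0.984, 0.001, 0.002]
force: [1.6, 0.8, 6.6]
width: 0.0154
grasp_force: 51.9
```

```bash
python3 -c "
from h import *
s=env.read_state(); print({k:np.round(s[k],3) for k in('tool_pos','force','wrist_torque','grasp_force')})"
```

```text
{'tool_pos': array([0.456, 0.336, 0.084]), 'force': array([1.636, 0.776, 6.607]), 'wrist_torque': array([ 0.357, -0.245,  0.071]), 'grasp_force': np.float64(51.898)}
```

It slipped on to the card with little side load. Now to measure A's drag properly.

arm_command([
  [1, [0, 0, 0.001], [0, 0, 0]],
  [1, [0, 0, 0.001], [0, 0, 0]],
])

```text
t: 25.7
tool_pos: [0.4556, 0.3357, 0.0826]
ee_rot: [0.178, 0.984, 0.001, 0.002]
force: [1.0, 1.2, 6.4]
width: 0.0155
grasp_force: 51.9
```

arm_command([
  [1, [0, 0, 0.001], [0, 0, 0]],
  [1, [0, 0, 0.001], [0, 0, 0]],
])

```text
t: 25.9
tool_pos: [0.4556, 0.3357, 0.0815]
ee_rot: [0.178, 0.984, 0.001, 0.002]
force: [1.5, 1.7, 5.0]
width: 0.0153
grasp_force: 51.9
```

arm_command([
  [1, [0, 0, 0.001], [0, 0, 0]],
  [1, [0, 0, 0.001], [0, 0, 0]],
])

```text
t: 26.1
tool_pos: [0.4556, 0.3357, 0.0804]
ee_rot: [0.178, 0.984, 0.001, 0.002]
force: [1.9, 0.8, 5.6]
width: 0.015
grasp_force: 51.9
```

arm_command([
  [1, [0, 0.0004, -0.002], [0, 0, 0]],
  [1, [0, 0.0004, -0.002], [0, 0, 0]],
])

```text
t: 26.3
tool_pos: [0.4552, 0.3358, 0.0815]
ee_rot: [0.178, 0.984, 0.001, 0.001]
force: [4.0, 3.6, -1.7]
width: 0.0156
grasp_force: 50.6
```

arm_command([
  [1, [0, 0, -0.001], [0, 0, 0]],
  [1, [0, 0, -0.001], [0, 0, 0]],
])

```text
t: 26.5
tool_pos: [0.4549, 0.3359, 0.0822]
ee_rot: [0.178, 0.984, 0.001, 0.0]
force: [3.5, 4.0, -3.9]
width: 0.0154
grasp_force: 50.2
```

arm_command([
  [1, [0, 0.0005, -0.001], [0, 0, 0]],
  [1, [0, 0.0005, -0.001], [0, 0, 0]],
])

```text
t: 26.7
tool_pos: [0.4547, 0.3361, 0.0829]
ee_rot: [0.178, 0.984, 0.0, -0.0]
force: [2.4, 4.4, -6.8]
width: 0.015
grasp_force: 50.1
```

arm_command([
  [1, [0, 0.0005, -0.001], [0, 0, 0]],
  [1, [0, 0.0005, -0.001], [0, 0, 0]],
])

```text
t: 26.9
tool_pos: [0.4545, 0.3363, 0.084]
ee_rot: [0.178, 0.984, -0.0, -0.001]
force: [2.3, 2.3, -8.1]
width: 0.0156
grasp_force: 49.9
```

arm_command([
  [1, [0, 0.001, -0.001], [0, 0, 0]],
  [1, [0, 0.001, -0.001], [0, 0, 0]],
])

```text
t: 27.1
tool_pos: [0.4545, 0.3366, 0.0848]
ee_rot: [0.178, 0.984, -0.001, -0.001]
force: [0.1, -2.3, -10.1]
width: 0.0151
grasp_force: 49.7
```

arm_command([
  [1, [0, -0.0003, 0.002], [0, 0, 0]],
  [1, [0, -0.0003, 0.003], [0, 0, 0]],
])

```text
t: 27.3
tool_pos: [0.4549, 0.3365, 0.0837]
ee_rot: [0.178, 0.984, -0.001, 0.0]
force: [-4.6, -6.2, 11.4]
width: 0.0152
grasp_force: 52.4
```

arm_command([
  [1, [0, 0, 0.001], [0, 0, 0]],
  [1, [0, 0, 0.001], [0, 0, 0]],
])

```text
t: 27.5
tool_pos: [0.455, 0.3364, 0.0828]
ee_rot: [0.178, 0.984, -0.001, 0.0]
force: [-3.9, -6.2, 8.4]
width: 0.0152
grasp_force: 52.3
```

arm_command([
  [1, [0, 0, 0.001], [0, 0, 0]],
  [1, [0, 0, 0.001], [0, 0, 0]],
])

```text
t: 27.7
tool_pos: [0.4551, 0.3363, 0.0819]
ee_rot: [0.178, 0.984, -0.001, 0.001]
force: [-3.0, -6.7, 8.8]
width: 0.0153
grasp_force: 52.4
```

A resists 8 to 10 N with little side load, while B gave about 2 N, so A is sound. Pressing it home.

arm_command([
  [1, [0, -0.0008, 0.001], [0, 0, 0]],
  [1, [0, -0.0008, 0.002], [0, 0, 0]],
  [1, [0, -0.0008, 0.003], [0, 0, 0]],
  [1, [0, -0.0008, 0.004], [0, 0, 0]],
  [1, [0, -0.0008, 0.005], [0, 0, 0]],
  [1, [0, -0.0008, 0.006], [0, 0, 0]],
  [1, [0, -0.0008, 0.006], [0, 0, 0]],
])

```text
t: 28.4
tool_pos: [0.4557, 0.336, 0.0762]
ee_rot: [0.178, 0.984, 0.0, 0.001]
force: [-2.0, -4.5, 9.2]
width: 0.0151
grasp_force: 52.3
```

arm_command([
  [1, [0, 0, 0.001], [0, 0, 0]],
  [1, [0, 0, 0.002], [0, 0, 0]],
  [1, [0, 0, 0.002], [0, 0, 0]],
])

```text
t: 28.7
tool_pos: [0.4558, 0.3359, 0.0743]
ee_rot: [0.178, 0.984, 0.0, 0.002]
force: [-0.7, -6.7, 10.4]
width: 0.0149
grasp_force: 52.4
```

arm_command([
  [1, [0, 0, 0.001], [0, 0, 0]],
  [1, [0, 0, 0.001], [0, 0, 0]],
])

```text
t: 28.9
tool_pos: [0.4558, 0.3359, 0.0733]
ee_rot: [0.178, 0.984, 0.0, 0.002]
force: [-1.1, -6.1, 9.7]
width: 0.0154
grasp_force: 52.5
```

arm_command([
  [1, [0, -0.0004, 0.001], [0, 0, 0]],
  [1, [0, -0.0004, 0.001], [0, 0, 0]],
])

```text
t: 29.1
tool_pos: [0.4559, 0.3358, 0.0729]
ee_rot: [0.178, 0.984, 0.001, 0.002]
force: [-1.2, -5.3, 13.9]
width: 0.015
grasp_force: 53.1
```

arm_command([
  [1, [0, 0, 0.001], [0, 0, 0]],
  [1, [0, 0, 0.001], [0, 0, 0]],
])

```text
t: 29.3
tool_pos: [0.4559, 0.3358, 0.0727]
ee_rot: [0.178, 0.984, 0.001, 0.002]
force: [-3.7, -5.7, 20.7]
width: 0.0153
grasp_force: 54.3
```

A stopped hard at the predicted home height (TCP 0.073). Releasing it and going to C.

arm_command([
  [1, [0, 0, -0.002], [0, 0, 0]],
  [0, [0, 0, -0.002], [0, 0, 0]],
  [0, [0, 0, -0.002], [0, 0, 0]],
  [0, [0, 0, -0.002], [0, 0, 0]],
  [0, [0, 0, -0.05], [0, 0, 0]],
  [0, [0, 0, -0.1], [0, 0, 0]],
  [0, [-0.024, -0.041, -0.1], [0, 0, -7]],
  [0, [-0.048, -0.082, -0.1], [0, 0, -14]],
  [0, [-0.072, -0.123, -0.1], [0, 0, -21]],
  [0, [-0.096, -0.164, -0.1], [0, 0, -28]],
  [0, [-0.12, -0.205, -0.1], [0, 0, -35]],
  [0, [-0.145, -0.248, -0.1], [0, 0, -43]],
])

```text
t: 30.5
tool_pos: [0.5033, 0.0547, 0.1693]
ee_rot: [-0.192, 0.981, 0.0, 0.0]
force: [1.0, 0.7, -1.4]
width: 0.0427
grasp_force: 0.0
```

arm_command([
  [0, [0, 0, 0], [0, 0, 0]],
])

```text
t: 30.6
tool_pos: [0.5043, 0.0521, 0.1692]
ee_rot: [-0.19, 0.982, -0.0, 0.0]
force: [0.2, 0.3, 0.6]
width: 0.0424
grasp_force: 0.0
```

```bash
python3 - <<'E'
from h import *
s=env.read_state();R=Rn.from_quat(s["ee_rot"]).as_matrix()
print(s["tool_pos"],np.degrees(np.arctan2(R[1,1],R[0,1])),(R.T@(np.array([.5131,.0044,.077])-s["tool_pos"])).round(4),s["width"])
im=viewer.snapshot("scene")
print([(np.round(d["location"],3).tolist(),round(d["conf"],2)) for d in viewer.look_for("scene","clip_1")])
E
```

```text
[0.50427423 0.05207806 0.16921069] 111.8626446194643 [ 0.0096 -0.0474  0.0923] 0.042410552742087895
[([0.51, -0.001, 0.071], 0.68), ([0.382, -0.147, 0.046], 0.63), ([0.404, 0.218, 0.041], 0.61), ([0.457, 0.333, 0.068], 0.54), ([0.512, 0.245, 0.037], 0.54)]
```

arm_command([
  [0, [0.0096, -0.0474, 0], [0, 0, -0.6]],
  [0, [0.0096, -0.0474, 0.02], [0, 0, -0.6]],
  [0, [0.0096, -0.0474, 0.06], [0, 0, -0.6]],
  [0, [0.0096, -0.0474, 0.0923], [0, 0, -0.6]],
  [0, [0.0096, -0.0474, 0.0923], [0, 0, -0.6]],
  [1, [0.0096, -0.0474, 0.0923], [0, 0, -0.6]],
  [1, [0.0096, -0.0474, 0.0923], [0, 0, -0.6]],
  [1, [0.0096, -0.0474, 0.0923], [0, 0, -0.6]],
  [1, [0.0096, -0.0474, 0.0923], [0, 0, -0.6]],
])

```text
t: 31.6
tool_pos: [0.5143, 0.0071, 0.0796]
ee_rot: [-0.195, 0.981, -0.003, 0.003]
force: [2.0, -11.2, -0.8]
width: 0.0157
grasp_force: 48.4
```

arm_command([
  [1, [0, 0, 0.001], [0, 0, 0]],
  [1, [0, 0, 0.002], [0, 0, 0]],
  [1, [0, 0, 0.002], [0, 0, 0]],
])

```text
t: 31.9
tool_pos: [0.5148, 0.0067, 0.0788]
ee_rot: [-0.195, 0.981, -0.004, 0.004]
force: [-0.7, -14.0, 11.7]
width: 0.0155
grasp_force: 49.7
```

arm_command([
  [1, [0, 0, 0.001], [0, 0, 0]],
  [1, [0, 0, 0.001], [0, 0, 0]],
])

```text
t: 32.1
tool_pos: [0.5151, 0.0067, 0.0782]
ee_rot: [-0.195, 0.981, -0.004, 0.004]
force: [0.3, -12.6, 13.8]
width: 0.0151
grasp_force: 50.1
```

arm_command([
  [1, [0, 0, 0.001], [0, 0, 0]],
  [1, [0, 0, 0.001], [0, 0, 0]],
])

```text
t: 32.3
tool_pos: [0.5154, 0.0068, 0.0773]
ee_rot: [-0.195, 0.981, -0.004, 0.005]
force: [0.9, -11.4, 14.7]
width: 0.015
grasp_force: 50.2
```

arm_command([
  [0.3, [0, 0, -0.001], [0, 0, 0]],
  [0.3, [0.002, -0.003, -0.001], [0, 0, 0]],
  [0.3, [0.002, -0.003, -0.001], [0, 0, 0]],
  [0.3, [0.002, -0.003, -0.001], [0, 0, 0]],
])

```text
t: 32.7
tool_pos: [0.5113, 0.0056, 0.0743]
ee_rot: [-0.195, 0.981, 0.0, 0.0]
force: [0.6, -0.9, -0.0]
width: 0.0296
grasp_force: 0.0
```

arm_command([
  [0.3, [-0.0012, -0.0018, 0], [0, 0, 0]],
  [0.3, [-0.0012, -0.0018, 0], [0, 0, 0]],
  [1, [-0.0012, -0.0018, 0], [0, 0, 0]],
  [1, [-0.0012, -0.0018, 0], [0, 0, 0]],
  [1, [-0.0012, -0.0018, 0], [0, 0, 0]],
  [1, [-0.0012, -0.0018, 0], [0, 0, 0]],
])

```text
t: 33.3
tool_pos: [0.5131, 0.0044, 0.074]
ee_rot: [-0.195, 0.981, 0.0, -0.0]
force: [0.1, 0.6, -0.9]
width: 0.0156
grasp_force: 51.7
```

arm_command([
  [1, [0, 0, 0.001], [0, 0, 0]],
  [1, [0, 0, 0.001], [0, 0, 0]],
])

```text
t: 33.5
tool_pos: [0.5131, 0.0044, 0.0737]
ee_rot: [-0.195, 0.981, -0.0, 0.0]
force: [-1.9, 1.6, 7.9]
width: 0.0151
grasp_force: 53.1
```

arm_command([
  [1, [0, 0, 0.001], [0, 0, 0]],
  [1, [0, 0, 0.001], [0, 0, 0]],
])

```text
t: 33.7
tool_pos: [0.5132, 0.0044, 0.0736]
ee_rot: [-0.195, 0.981, -0.0, 0.001]
force: [-4.7, 1.4, 17.3]
width: 0.0154
grasp_force: 54.5
```

arm_command([
  [1, [0, 0, 0.001], [0, 0, 0]],
  [1, [0, 0, 0.001], [0, 0, 0]],
])

```text
t: 33.9
tool_pos: [0.5132, 0.0044, 0.0734]
ee_rot: [-0.195, 0.981, -0.0, 0.001]
force: [-8.3, 3.1, 27.1]
width: 0.0152
grasp_force: 55.8
```

C is at its hard stop: 27 N with no movement. Releasing and retreating.

arm_command([
  [1, [0, 0, -0.003], [0, 0, 0]],
  [0, [0, 0, -0.003], [0, 0, 0]],
  [0, [0, 0, -0.003], [0, 0, 0]],
  [0, [0, 0, -0.003], [0, 0, 0]],
  [0, [0, 0, -0.05], [0, 0, 0]],
  [0, [0, 0, -0.1], [0, 0, 0]],
  [-1, [0.045, 0, -0.12], [0, 0, 0]],
  [-1, [0.09, 0, -0.12], [0, 0, 0]],
  [-1, [0.09, 0, -0.12], [0, 0, 0]],
])

```text
t: 34.8
tool_pos: [0.4261, -0.0306, 0.1913]
ee_rot: [-0.194, 0.981, 0.0, -0.001]
force: [-0.6, 0.3, -1.3]
width: 0.0834
grasp_force: 0.0
```

```bash
python3 - <<'E'
from h import *
s=env.read_state(); print(s["t"],s["tool_pos"].round(3),s["force"].round(1))
for c in("wrist","scene"):
    s=env.read_state(); im=viewer.snapshot(c); K,R,t=cam(c,s)
    def px(p): q=K@(R@np.array(p)+t); return (q[:2]/q[2]).round(0)
    for n,x,y in(("A",.4545,.3355),("C",.512,.0037)):
        print(c,n,"exp top",px((x,y,.090)),"exp +4mm",px((x,y,.094)),"feet",px((x,y,.03)))
    for d in viewer.masks_of(c,"clip_1"):
        ys,xs=np.nonzero(d["pixels"]); print(" ",round(d["conf"],2),xs.min(),xs.max(),ys.min(),ys.max())
    print([(np.round(d["location"],3).tolist(),round(d["conf"],2)) for d in viewer.look_for(c,"clip_1")])
for th in("date_stamp","esd_brush","spare_phone"): print(th,[np.round(d["location"],3).tolist() for d in viewer.look_for("scene",th)][:1])
E
```

```text
34.8 [ 0.426 -0.031  0.191] [-0.6  0.3 -1.3]
wrist A exp top [592. 355.] exp +4mm [596. 358.] feet [539. 312.]
wrist C exp top [260. 293.] exp +4mm [260. 296.] feet [260. 258.]
  0.97 456 507 228 275
  0.75 136 182 72 113
  0.7 249 271 253 307
[([0.41, 0.217, 0.044], 0.7), ([0.507, 0.004, 0.079], 0.69), ([0.385, -0.138, 0.062], 0.69), ([0.509, 0.248, 0.01], 0.44)]
scene A exp top [194. 141.] exp +4mm [193. 140.] feet [196. 157.]
scene C exp top [284. 213.] exp +4mm [284. 212.] feet [282. 229.]
  0.79 267 283 293 313
  0.72 225 235 156 173
  0.65 190 201 140 159
  0.57 196 208 178 198
  0.4 277 288 214 231
[([0.382, -0.15, 0.048], 0.8), ([0.51, 0.248, 0.045], 0.69), ([0.454, 0.331, 0.066], 0.68), ([0.407, 0.214, 0.042], 0.52), ([0.505, -0.002, 0.052], 0.39)]
date_stamp []
esd_brush [[0.452, 0.328, 0.066]]
spare_phone [[0.643, 0.03, 0.015]]
```

```bash
python3 -c "
from plant import sign_off
print(sign_off())"
```

```text
the job is handed in; nothing more can be done
None
```

I handed the job in at 34.8 s: the one weak clip (about 2 N drag, middle stand) is in the grey tray, and the two sound ones (about 8–10 N) are pressed to their hard stops on their own cards. I first misjudged the left-hand clip as weak and took it to the tray, then refitted, retested and pressed it home. Peak press on the stands was about 27 N. The brush and stamp were not relocated in the final camera check; no contact with them was planned.

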